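# Open the dial padlock on the die chest and hold it up

### The job

The blue die chest is secured by a two-number dial padlock that lies face up on its hasp and has already been cleared: taking the shackle side of the lock as twelve o'clock, turn the dial clockwise, click by click, until its white pointer stands at five o'clock, then turn it back anticlockwise to two o'clock. Pull the lock body away from the staple until the shackle has slid all the way open, unhook it from the staple, and finish while holding the open lock up in the gripper, level, face up and still, a good ten centimetres clear above the chest. Leave the other things on the chest and the bench where they are.

Things in the scene. Friction and masses are not known exactly. Their poses are not given: they have to be found in the camera images.
- chest: Blue steel die chest, fixed, 280 (x) x 360 (y) x 90 mm high. Origin: centre of its underside; x from its front (robot side) to its back. A 60 mm wide steel hasp strap runs along x over its top (strap top 92 mm above the bench); its long edges beside the lock, y = +-26.8 mm, are turned up 8 mm so the lock cannot swing: fingers taking the lock by its sides must stay 8 mm or more above the strap.
- staple (a point): Middle of the opening of the staple, 14 mm above the strap: an upright arch of 5 mm round bar fixed on the strap, in the chest's y-z plane, 23.5 mm in front of the chest's centre and 13 mm to its +y side. Opening 11 mm wide, up to 22.5 mm above the strap; the arch's top is at 27.5 mm. The shackle's loose leg (toe) passes through it along x.
- lock_center (a point): Centre of the padlock's plain steel case, 56 (x) x 48 (y) x 26 mm (z), all in all about 0.45 kg. x points to the shackle (called twelve o'clock), z out of the dial face (up). Locked, it lies flat on the strap, 75 mm in front of the chest's centre, its axes along the chest's, with 1.7 mm of play to each turned-up edge. The loose body 'lock' is this padlock.
- shackle_bow (a point): Middle of the bow (closed end of the U) of the lock's 7 mm round shackle, half-way up the lock; shut, 59.5 mm from the lock's centre along its x. Legs at lock y = -13 mm (heel, stays in) and +13 mm (toe). The inside of the bow starts 2 to 3 mm beyond the staple's bar: drawing the case along its -x brings the bow against the staple, which holds the shackle while the case is pulled off it.
- shackle (a joint): Shackle drawn out of the case, m: 0 shut, 0.020 fully open; it does not swing. Blocked until both numbers are dialled; then it slides with 3 N of friction and stays put. Fully open, the toe's tip is 14 mm clear of the case: to unhook, slide the lock flat along its +x (about 38 mm) until the staple stands in that gap, 35 mm from the lock's centre, then lift straight up.
- dial (a joint): Turn of the dial, rad, clockwise from above: 0 when the pointer is at twelve o'clock, 0.524 a click, 2.618 at five, 1.047 at two. 12 spring clicks a turn, under 0.15 N m; let go, it settles in the nearest notch. Good to 10 degrees. Turned clockwise it carries an inner wheel, turned back it leaves it. If five was overrun, go on clockwise a whole turn to five again (8.901), then back to two (7.330).
- dial_grip (a point): On the dial's axis, half-way up its round fluted black grip, 26 mm in diameter and 16 mm high, standing on a 41 mm wide skirt 4.5 mm thick. x points along the dial's white pointer (a white line on grip and skirt). The axis is 3 mm behind the lock's centre (lock -x); this point is 38.5 mm above the lock's underside, the grip's top 46.5 mm.
- tin: Round dark steel polish tin, 63 mm wide, 27 mm high, standing on the front left of the chest's top. Leave alone. Origin under its centre.
- brush: Wooden shoe brush 130 x 46 x 42 mm, on the right of the chest's lid. Leave alone. Origin under its centre.
- heel_block: Black rubber shoe heel, about 90 x 58 x 28 mm, on the left of the chest's lid. Leave alone. Origin under its centre.
- last: White plastic shoe last 270 mm long, 100 mm high, on the bench to the left. Leave alone. Origin under its middle.
- hammer: Hammer 270 mm long, on the bench to the right. Leave alone.
- jar: Amber glass jar with dark lid, 70 mm wide, 100 mm high, on the bench to the left. Leave alone. Origin under its centre.
- awl: Wooden-handled awl 145 mm long, on the bench to the right. Leave alone. Origin at the bench under its ferrule.
There are look-alikes about, which are no part of the job. Of the things that look like the part that bears lock_center, the middle-sized one is meant.

How it is judged:
On the way, in this order (a step that is already met when the one before it is completed fails the run):
1. the pointer has been turned to five o'clock ((value of joint dial between 2.4 and 2.84 rad or value of joint dial between 8.68 and 9.12 rad)), for 0.1 s.
2. then back to two o'clock ((value of joint dial between 0.8 and 1.3 rad or value of joint dial between 7.08 and 7.58 rad)), for 0.1 s.
3. the shackle has been drawn open with the lock still low on the chest (value of joint shackle above 0.014 m and height (world z) of lock_center below 0.14 m), for 0.1 s.
At the end, for the whole second after the job is handed in: The lock is held by the fingers (more than 2 N), touching the chest nowhere, its centre more than 0.20 m above the bench (a good 9 cm over the chest's top), face up within 20 degrees, slower than 0.03 m/s, and its shackle is still drawn out by more than 14 mm; all through the last second (value of joint shackle above 0.014 m and height (world z) of lock_center above 0.2 m and angle between lock_center's own z axis and vertical below 0.35 rad and contact force between the fingers and lock above 2 N and contact force between lock and chest below 0.1 N and linear speed of lock below 0.03 m/s); the arm keeps its last pose, push and grip.
It fails at once if a thing on the chest (tin, brush or heel) is moved by more than 3 cm (distance of any of tin, brush, heel_block from where it was at the start of the episode above 0.03 m).
It fails at once if a thing on the bench (last, hammer, jar or awl) is moved by more than 3 cm (distance of any of last, hammer, jar, awl from where it was at the start of the episode above 0.03 m).
It also fails if it takes over 72 s, if anything falls off the work surface, if the arm or the gripper's body presses on something with over 40 N, if the wrist force passes 120 N, or if a joint passes its speed limit or range.

### The arm

A 6-joint arm with a two-finger parallel gripper is mounted at the origin on the work surface. World frame = base frame: x ahead of the robot, y to its left, z up, the work surface at z = 0. Lengths are in m, angles in rad, forces in N, time in s.
With the tool pointing down it reaches from about 0.325 to 0.925 m from the base axis. Payload 3.1 kg.
Tool frame: the origin (TCP) lies midway between the tips of the shut fingers; the grasp point (between the pads) lies 19 mm behind it; z points along the fingers, y is the line along which they close (so a half turn about z gives the same grasp; the last joint's range is limited). The gripper opens to 85 mm and grips with 20 to 120 N. Pads are 22 mm wide; open, the fingers measure 114 mm over their backs; the gripper's body (76 mm by 85 mm) begins 54 mm behind the grasp point. The pads swing forward as they close: fully open they stand 13 mm farther back than shut.
Start: joints at [-1.422, 0.217, 1.613, -0, 1.311, -0.112], TCP at [0.161, -0.604, 0.231] pointing down, gripper open.
Joint ranges: [-2.75, 2.75], [-0.78, 2.1], [0.31, 2.55], [-1.13, 4.27], [0.13, 2.63], [-2.58, 2.58]. Speed limits (rad/s): [2.79, 2.79, 3.14, 3.14, 3.14, 3.14].

### API

Orientations are given as a unit quaternion [x, y, z, w].
In Python, from plant import sensors, read_camera, camera_info, order gives the robot as it stands.
- The arm moves only by the shell command python3 -m jog 'ROWS'. ROWS is JSON, a list of rows, each a list of 3 entries, a list of its own where there are three numbers: the turn, a rotation vector about the world's x, y, z in rad, then the shift along the world's x, y, z in mm, then the opening, from 0 (shut) to 1 (fully open). In form: [[[ax, ay, az], [x, y, z], jaw], ...]. A call has 1 to 10 rows; each row shifts and turns the commanded pose from where the row before left it; what a row does not reach is not made up. A row lasts 1/10 s, in which the tool goes at most 50 mm and 8.59 degrees, less where a joint would pass 70% of its speed; a pose out of reach is approached as far as the arm can. A call with a gripper value outside its range is refused whole. The fingers move at their own pace and stop on an object; the grip force is fixed at half the most. Time passes only in rows, so rows that do not move let the fingers close. It gives the time, the measured TCP pose, the force, the opening and the grip force at its end, in the units of the state.
- sensors.read_state(): the state, without advancing time (a new reading comes with each control period).
- read_camera(name): name is "scene" or "side" or "wrist"; returns the picture (480x640x3 uint8, red, green, blue); there is no depth.
- camera_info(name): a dict with "K" (3x3 intrinsics, pixels), "T" (4x4, takes a point from camera to world coordinates). Camera axes: x right, y down, z forward; pixel columns grow to the right and rows downward; lengths in m; the calibration is good to about 2 mm. A picture is of the moment at which its call begins: read the wrist's pose just before it. camera_info takes no time and is no camera call; for the wrist camera it gives the pose at the moment of the call.
- order.hand_in(): hands the job in; it is judged then, once.
The state is a dict: "t": time; "joint_pos": joint angles; "joint_velocities": joint speeds; "joint_efforts": joint torques, N m; "position": TCP position; "ee_rot": TCP orientation; "contact_force": force on the tool from outside, world axes, zero at the start; "ft_torque": the same for the moment, N m; "opening": finger opening in m; "gripper_force": force on a finger pad.
Only numpy, scipy, OpenCV 4.12 (cv2) and the standard library are available. Lean on these libraries where they do the work, as an engineer would, in place of code of your own. Each camera call takes 0.05 s, during which the arm holds its last target. There are 200 camera calls.

## Working session

There is one attempt and no reset: what is moved stays moved. The work goes in short steps, Python scripts to look and compute and a shell command to move; the robot and the scene stay as the last step left them, time stands still between calls to the robot, and variables do not carry over. Pictures are saved under pics/ and viewed, at most 13 in all, crops included, and the job is handed in when it is done.

```bash
mkdir -p pics; ls
python3 - <<'E'
from plant import sensors, read_camera, camera_info
import cv2,numpy as np
np.set_printoptions(precision=4,suppress=True)
s=sensors.read_state();print(s)
for n in("scene","side"):
    i=camera_info(n);print(n,np.array(i["K"]),np.array(i["T"]))
    cv2.imwrite(f"pics/{n}0.png",read_camera(n)[...,::-1])
print(sensors.read_state()["t"])
E
```

```text
pics
{'t': 0.0, 'joint_pos': array([-1.4222,  0.2177,  1.6149, -0.    ,  1.3113, -0.1122]), 'joint_velocities': array([ 0.0002, -0.0008,  0.    , -0.0005,  0.0008,  0.0007]), 'joint_efforts': array([ -0.0006, -39.6846, -30.3853,  -0.0003,   0.0099,  -0.    ]), 'position': array([ 0.1611, -0.603 ,  0.23  ]), 'ee_rot': array([ 0.9915,  0.1301, -0.    , -0.0012]), 'contact_force': array([ 0.042 ,  0.2529, -0.1688]), 'ft_torque': array([-0.008 ,  0.0106, -0.0225]), 'gripper_force': 0.0, 'opening': 0.0855102380503884}
scene [[602.7288   0.     321.9655]
 [  0.     602.7288 243.5958]
 [  0.       0.       1.    ]] [[ 0.8324  0.3109 -0.4587  1.2491]
 [ 0.5536 -0.5021  0.6644 -1.0336]
 [-0.0238 -0.807  -0.5901  1.0353]
 [ 0.      0.      0.      1.    ]]
side [[517.2532   0.     312.5572]
 [  0.     517.2532 234.634 ]
 [  0.       0.       1.    ]] [[ 0.9546 -0.1732  0.2423  0.2336]
 [-0.2977 -0.529   0.7947 -1.1053]
 [-0.0095 -0.8308 -0.5565  0.8607]
 [ 0.      0.      0.      1.    ]]
0.1
```

View pics/scene0.png

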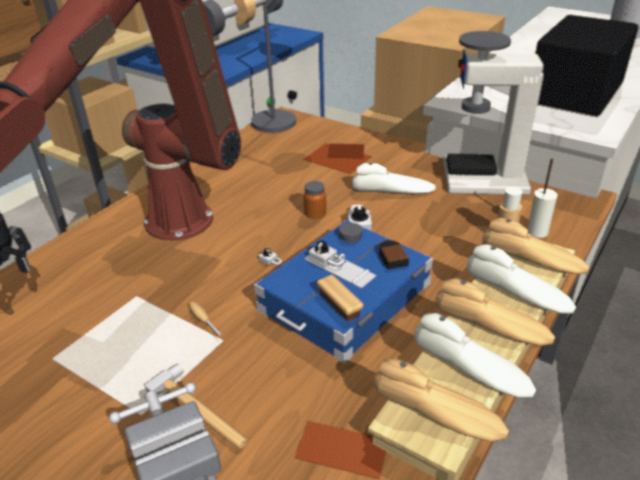

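View pics/side0.png

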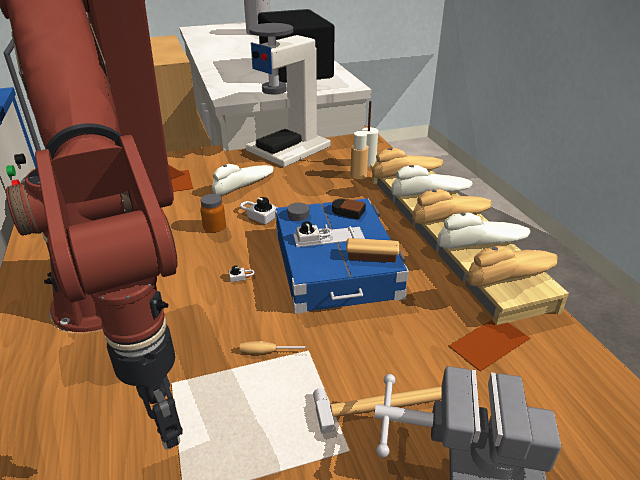

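The padlock candidates, by side-camera pixel, are a large one on the bench (262,207), a small one on the bench (237,273), and a middle-sized one on the chest strap (310,232). I choose the one on the chest and will check it in a crop while computing its position.

```bash
cat > h.py <<'E'
from plant import sensors, read_camera, camera_info
import cv2,numpy as np
from scipy.spatial.transform import Rotation as R
np.set_printoptions(precision=4,suppress=True)
def ray(i,u,v,z):
    K=np.array(i["K"]);T=np.array(i["T"])
    d=T[:3,:3]@np.linalg.inv(K)@[u,v,1]; return T[:3,3]+d*(z-T[2,3])/d[2]
def proj(i,p):
    K=np.array(i["K"]);T=np.array(i["T"]);c=K@(T[:3,:3].T@(np.asarray(p)-T[:3,3]));return c[:2]/c[2]
E
python3 - <<'E'
from h import *
i=camera_info("side")
for p in [(279,207),(294,281),(408,268),(369,202)]: print(p,ray(i,*p,0.09))
print("lock",ray(i,307,230,0.135))
i=camera_info("scene")
for p in [(364,227),(432,263),(345,350),(257,287)]: print(p,ray(i,*p,0.09))
print("lock",ray(i,322,246,0.135))
a=camera_info("wrist");T=np.array(a["T"]);s=sensors.read_state()
X=np.eye(4);X[:3,:3]=R.from_quat(s["ee_rot"]).as_matrix();X[:3,3]=s["position"]
print(np.linalg.inv(X)@T,a["K"])
im=cv2.imread("pics/side0.png")[180:310,220:420];cv2.imwrite("pics/c1.png",cv2.resize(im,None,fx=4,fy=4,interpolation=2))
E
```

```text
(279, 207) [0.5193 0.1638 0.09  ]
(294, 281) [ 0.4689 -0.1789  0.09  ]
(408, 268) [ 0.7466 -0.2164  0.09  ]
(369, 202) [0.7789 0.1086 0.09  ]
lock [ 0.5424 -0.0442  0.135 ]
(364, 227) [0.57   0.1562 0.09  ]
(432, 263) [0.797  0.1081 0.09  ]
(345, 350) [ 0.7697 -0.2643  0.09  ]
(257, 287) [ 0.4789 -0.2012  0.09  ]
lock [ 0.5551 -0.0284  0.135 ]
[[-0.0008 -0.9649 -0.2626  0.0674]
 [ 1.     -0.0006 -0.0008 -0.0007]
 [ 0.0006 -0.2626  0.9649 -0.1424]
 [ 0.      0.      0.      1.    ]] [[400.3348   0.     317.1665]
 [  0.     400.3348 238.7885]
 [  0.       0.       1.    ]]
```

View pics/c1.png

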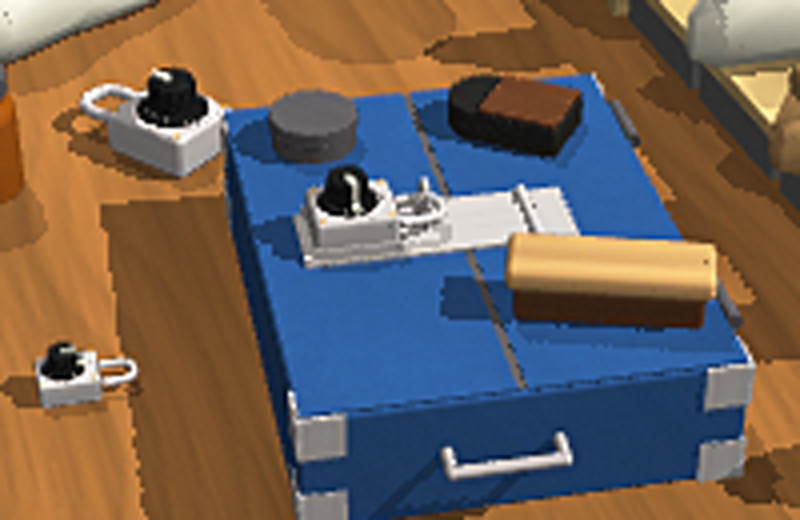

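The crop shows the middle-sized padlock on the chest strap at side pixel (307,234), with its black dial up and the shackle hooked in the staple. The bench locks are clearly bigger and smaller. Next I move above it for a wrist view.

```bash
python3 -m jog '[[[0,0,0.145],[26,38,4],0.6],[[0,0,0.145],[26,38,4],0.6],[[0,0,0.145],[26,38,4],0.6],[[0,0,0.145],[26,38,4],0.6],[[0,0,0.145],[26,38,4],0.6],[[0,0,0.145],[26,38,4],0.6],[[0,0,0.145],[26,38,4],0.6],[[0,0,0.145],[26,38,4],0.6],[[0,0,0.145],[26,38,4],0.6],[[0,0,0.145],[26,38,4],0.6]]'
python3 -m jog '[[[0,0,0.145],[26,38,4],0.6],[[0,0,0.145],[26,38,4],0.6],[[0,0,0],[26,38,4],0.6],[[0,0,0],[26,38,4],0.6],[[0,0,0],[26,38,4],0.6],[[0,0,0],[0,0,0],0.6],[[0,0,0],[0,0,0],0.6]]'
python3 - <<'E'
from h import *
s=sensors.read_state();print(s);i=camera_info("wrist");np.save("T1.npy",i["T"])
im=read_camera("wrist");cv2.imwrite("pics/w1.png",im[...,::-1])
E
```

```text
t: 1.1
position: [0.4216, -0.222, 0.2711]
ee_rot: [0.654, 0.757, 0.0, -0.0]
contact_force: [0.6, -0.7, -0.5]
opening: 0.0515
gripper_force: 0.0
t: 1.8
position: [0.551, -0.033, 0.2906]
ee_rot: [0.539, 0.842, -0.001, -0.001]
contact_force: [-0.9, -0.8, 0.6]
opening: 0.0512
gripper_force: 0.0
{'t': 1.8, 'joint_pos': array([-0.1866,  0.0186,  1.7201, -0.0006,  1.4044, -0.619 ]), 'joint_velocities': array([-0.0404, -0.0163,  0.0231, -0.0035,  0.0015, -0.0024]), 'joint_efforts': array([  0.9795, -32.1756, -31.901 ,   0.1055,  -0.0394,   0.0151]), 'position': array([ 0.551 , -0.033 ,  0.2906]), 'ee_rot': array([ 0.5389,  0.8424, -0.0006, -0.0006]), 'contact_force': array([-0.857 , -0.7939,  0.5755]), 'ft_torque': array([-0.0237,  0.0575, -0.0184]), 'gripper_force': 0.0, 'opening': 0.051162189940538824}
```

View pics/w1.png

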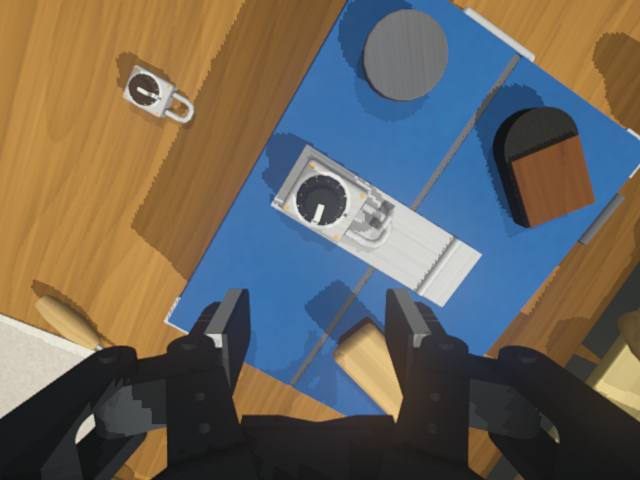

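The wrist view shows the dial at about (321,200), with the pointer running down to about (318,222). The lock's axis runs right and down towards the staple at (378,217). I'll zoom in to measure.

Run:
```python
import cv2
im=cv2.imread("pics/w1.png")[140:270,265:425];cv2.imwrite("pics/c2.png",cv2.resize(im,(800,650)[:1]+(650,),interpolation=cv2.INTER_CUBIC)[:600])
```

```text
(no output)
```

View pics/c2.png

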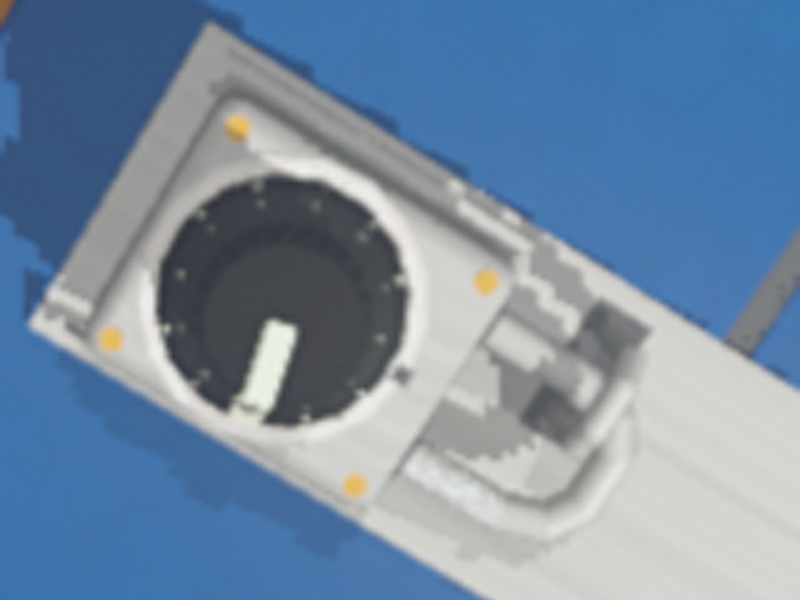

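Run:
```python
from h import *
i=dict(camera_info("wrist"));i["T"]=np.load("T1.npy")
g=lambda u,v,z:ray(i,265+u/5,140+v/5,z)
c=[g(u,v,.118) for u,v in((238,127),(487,282),(355,486),(111,340))]
m=np.mean(c,0);d=c[1]-c[0]+c[2]-c[3];y=np.arctan2(d[1],d[0])
print("centre",m,"yaw",np.degrees(y), d/2, (c[0]-c[3]+c[1]-c[2])/2)
sk=g(282,302,.1225);top=g(282,298,.1385);pe=g(245,412,.1225)
print("dial",sk,"exp",m[:2]-.003*np.array([np.cos(y),np.sin(y)]))
for a in(sk,[*(m[:2]-.003*np.array([np.cos(y),np.sin(y)])),0]):
  e=pe-a;print("pointer cw",np.degrees(y-np.arctan2(e[1],e[0])))
a=g(262,385,.1385)-g(285,325,.1385);print(np.degrees(y-np.arctan2(a[1],a[0])))
print("tin",ray(i,406,55,.117),"brush",ray(i,370,345,.132))
```

```text
centre [ 0.5524 -0.0196  0.118 ] yaw -6.854748872519366 [ 0.0459 -0.0055  0.    ] [0.0045 0.039  0.    ]
dial [ 0.5491 -0.0187  0.1225] exp [ 0.5495 -0.0192]
pointer cw 76.68118627287045
pointer cw 77.47545498266825
78.97138489192288
tin [0.5605 0.1031 0.117 ] brush [ 0.6371 -0.1114  0.132 ]
```

Lock centre is (0.552,-0.020), yaw -6.9°, and the pointer is at about 77° clockwise, so I need about -73° to reach five o'clock. I'll descend around the dial.

```bash
python3 -m jog '[[[0,0,0],[0,7,-30],0.6],[[0,0,0],[-1.5,7,-30],0.6],[[0,0,0],[0,0,-30],0.6],[[0,0,0],[0,0,-30],0.6],[[0,0,0],[0,0,-20],0.6],[[0,0,0],[0,0,-10],0.6],[[0,0,0],[0,0,0],0.6],[[0,0,0],[0,0,0],0.6],[[0,0,0],[0,0,0],0.6]]'
python3 - <<'E'
from h import *
s=sensors.read_state();print(s["position"],s["ee_rot"]);i=camera_info("wrist");np.save("T2.npy",i["T"])
im=read_camera("wrist");cv2.imwrite("pics/w2.png",im[...,::-1])
E
```

```text
t: 2.75
position: [0.5509, -0.0205, 0.1431]
ee_rot: [0.54, 0.842, 0.001, 0.001]
contact_force: [0.2, 0.2, -0.2]
opening: 0.0514
gripper_force: 0.0
[ 0.5509 -0.0205  0.1431] [0.5402 0.8415 0.0006 0.0015]
```

View pics/w2.png

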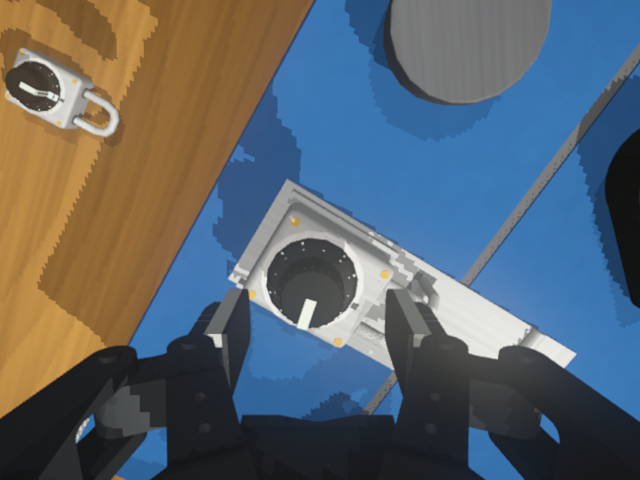

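The dial skirt is centred near (313,283) and the rivets are at (295,222), (385,273), (337,341) and (250,294). The fingers straddle the dial at columns 235 and 400. I'll re-measure from here.

Run:
```python
from h import *
i=dict(camera_info("wrist"));i["T"]=np.load("T2.npy")
c=[ray(i,u,v,.118) for u,v in((295,222),(385,273),(337,341),(250,294))]
m=np.mean(c,0);d=c[1]-c[0]+c[2]-c[3];y=np.arctan2(d[1],d[0])
print(m,np.degrees(y),np.linalg.norm(d)/2,"dial",m[:2]-.003*np.array([np.cos(y),np.sin(y)]),ray(i,312,283,.1225))
e=ray(i,314,300,.1385)-ray(i,306,322,.1385);print("ptr",np.degrees(y-np.arctan2(-e[1],-e[0])))
```

```text
[ 0.5517 -0.0195  0.118 ] -6.116778971256922 0.04602058435718184 dial [ 0.5487 -0.0192] [ 0.5488 -0.0184  0.1225]
ptr 78.00835357913815
```

```bash
python3 -m jog '[[[0,0,0],[-2,1.5,-9],0.6],[[0,0,0],[0,0,-9],0.6],[[0,0,0],[0,0,0],0.6],[[0,0,0],[0,0,0],0.2],[[0,0,0],[0,0,0],0.2],[[0,0,0],[0,0,0],0.2],[[0,0,0],[0,0,0],0.2],[[0,0,0],[0,0,0],0.2]]'
```

```text
t: 3.6
position: [0.5476, -0.0183, 0.1235]
ee_rot: [0.54, 0.842, -0.0, -0.0]
contact_force: [-1.6, 0.4, 1.6]
opening: 0.0229
gripper_force: 59.1
```

```bash
python3 -m jog '[[[0,0,-0.14],[0,0,0.5],0.2],[[0,0,-0.14],[0,0,0],0.2],[[0,0,-0.14],[0,0,0],0.2],[[0,0,-0.14],[0,0,0],0.2],[[0,0,-0.14],[0,0,0],0.2],[[0,0,-0.14],[0,0,0],0.2],[[0,0,-0.14],[0,0,0],0.2],[[0,0,-0.14],[0,0,0],0.2],[[0,0,-0.14],[0,0,0],0.2],[[0,0,0],[0,0,0],0.2]]'
python3 -m jog '[[[0,0,0],[0,0,0],0.2],[[0,0,0],[0,0,0],0.2]]'
python3 - <<'E'
from h import *
s=sensors.read_state();print(s["position"],s["ee_rot"],s["ft_torque"],s["opening"]);i=camera_info("wrist");np.save("T3.npy",i["T"])
im=read_camera("wrist");cv2.imwrite("pics/w3.png",im[...,::-1])
E
```

```text
t: 4.6
position: [0.5479, -0.0183, 0.1235]
ee_rot: [0.932, 0.362, 0.0, 0.0]
contact_force: [-0.3, -0.2, -2.7]
opening: 0.0228
gripper_force: 59.2
t: 4.8
position: [0.5477, -0.0184, 0.1236]
ee_rot: [0.932, 0.363, 0.0, 0.0]
contact_force: [1.6, 1.1, -2.3]
opening: 0.0232
gripper_force: 59.2
[ 0.5477 -0.0184  0.1236] [0.9318 0.3629 0.0001 0.    ] [-0.0177 -0.1265 -0.0058] 0.02315004382291123
```

View pics/w3.png

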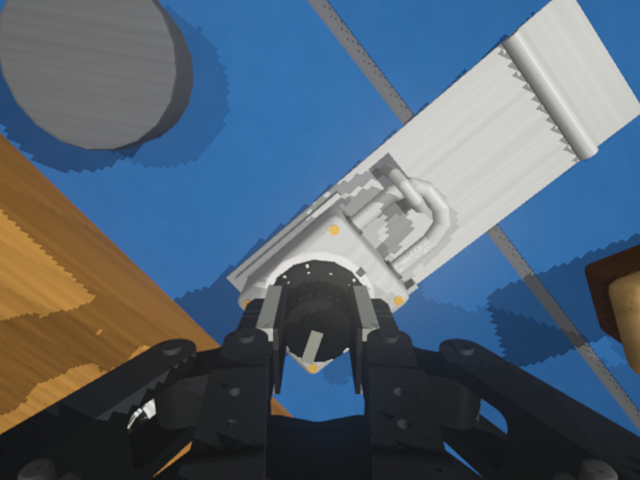

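The pointer runs (318,332)→(308,360) between the fingers and has not slipped. The rivets are at (246,302), (335,230), (398,300) and (312,368). I'll compute the dial angle from these.

Run:
```python
from h import *
i=dict(camera_info("wrist"));i["T"]=np.load("T3.npy")
c=[ray(i,u,v,.118) for u,v in((246,302),(335,230),(398,300),(312,368))]
m=np.mean(c,0);d=c[1]-c[0]+c[2]-c[3];y=np.arctan2(d[1],d[0]);print(m,np.degrees(y))
for a in((318,332,308,360),(318,332,309,360)):
  e=ray(i,*a[2:],.1385)-ray(i,*a[:2],.1385);print("ptr",np.degrees(y-np.arctan2(e[1],e[0]))%360)
```

```text
[ 0.5499 -0.0188  0.118 ] -6.523096101097819
ptr 148.8284038878856
ptr 147.1373746224763
```

The dial is at about 149°, five o'clock. Now back anticlockwise by about 89°.

```bash
python3 -m jog '[[[0,0,0.14],[0,0,0],0.2],[[0,0,0.14],[0,0,0],0.2],[[0,0,0.14],[0,0,0],0.2],[[0,0,0.14],[0,0,0],0.2],[[0,0,0.14],[0,0,0],0.2],[[0,0,0.14],[0,0,0],0.2],[[0,0,0.14],[0,0,0],0.2],[[0,0,0.14],[0,0,0],0.2],[[0,0,0.14],[0,0,0],0.2],[[0,0,0.14],[0,0,0],0.2]]'
python3 -m jog '[[[0,0,0.14],[0,0,0],0.2],[[0,0,0.01],[0,0,0],0.2],[[0,0,0],[0,0,0],0.2],[[0,0,0],[0,0,0],0.2]]'
python3 - <<'E'
from h import *
s=sensors.read_state();print(s["position"],s["ee_rot"],s["ft_torque"],s["opening"]);i=camera_info("wrist");np.save("T4.npy",i["T"])
im=read_camera("wrist");cv2.imwrite("pics/w4.png",im[...,::-1])
E
```

```text
t: 5.85
position: [0.5466, -0.0188, 0.1236]
ee_rot: [0.477, 0.879, -0.001, -0.001]
contact_force: [-2.2, -0.8, -0.4]
opening: 0.0226
gripper_force: 59.7
t: 6.25
position: [0.5472, -0.0182, 0.1236]
ee_rot: [0.413, 0.911, -0.0, -0.001]
contact_force: [-0.6, -0.5, -1.1]
opening: 0.0231
gripper_force: 59.7
[ 0.5472 -0.0182  0.1236] [ 0.4134  0.9106 -0.0001 -0.0005] [ 0.1004  0.2261 -0.0244] 0.023083544610491002
```

View pics/w4.png

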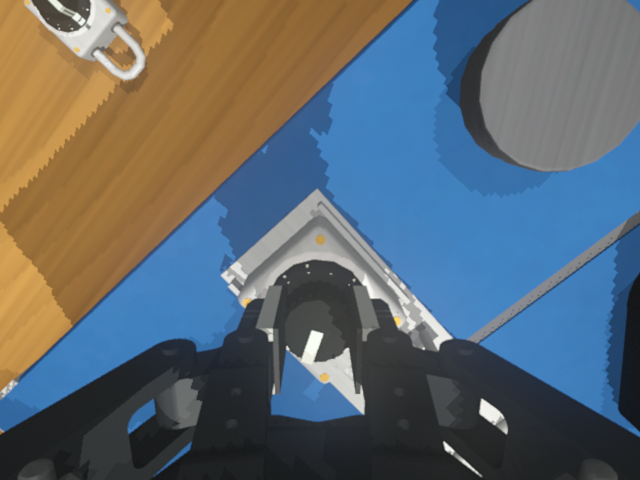

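The dial is back at about 60° (the tool turned 88.6° and the pointer stayed fixed between the fingers at (318,332)→(307,360)). I'll release, rise, and align with the sides of the case.

```bash
python3 -m jog '[[[0,0,0],[0,0,0],0.6],[[0,0,0],[0,0,0],0.6],[[0,0,0],[0,0,0],0.6],[[0,0,0],[0,0,20],0.7],[[0,0,0],[0,0,20],0.8],[[0,0,0.147],[3,-0.5,0],0.8],[[0,0,0.147],[0,0,0],0.8],[[0,0,0.147],[0,0,0],0.8],[[0,0,0.147],[0,0,0],0.8],[[0,0,0.147],[0,0,0],0.8]]'
python3 -m jog '[[[0,0,0],[0,0,0],0.8],[[0,0,0],[0,0,0],0.8],[[0,0,0],[0,0,0],0.8]]'
python3 - <<'E'
from h import *
s=sensors.read_state();print(s["position"],s["ee_rot"],s["opening"]);i=camera_info("wrist");np.save("T5.npy",i["T"])
im=read_camera("wrist");cv2.imwrite("pics/w5.png",im[...,::-1])
E
```

```text
t: 7.3
position: [0.5511, -0.019, 0.1643]
ee_rot: [0.055, 0.998, -0.0, 0.001]
contact_force: [0.4, 0.8, 0.6]
opening: 0.0682
gripper_force: 0.0
t: 7.6
position: [0.5508, -0.0189, 0.1639]
ee_rot: [0.059, 0.998, -0.0, 0.0]
contact_force: [-0.4, 0.3, 0.5]
opening: 0.0682
gripper_force: 0.0
[ 0.5508 -0.0189  0.1639] [ 0.0589  0.9983 -0.      0.0002] 0.06816256804873166
```

View pics/w5.png

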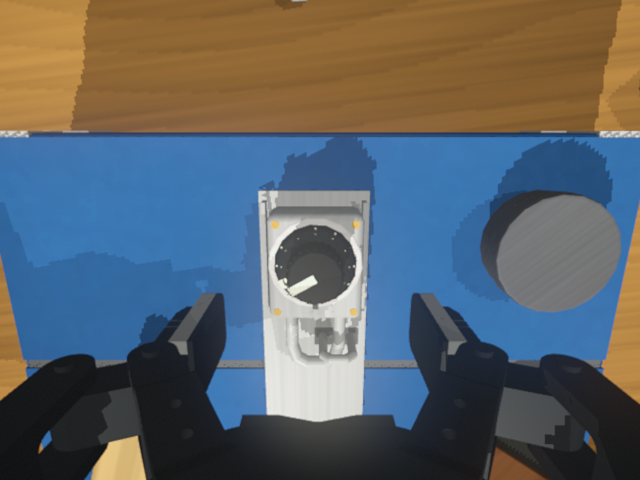

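The pointer (315,278)→(290,292) reads about 60°, two o'clock. The strap is upright and centred at column ~315 between the fingers, so I descend and grip the sides.

```bash
python3 -m jog '[[[0,0,0],[0,0,-20],0.8],[[0,0,0],[0,0,-20],0.8],[[0,0,0],[0,0,-14],0.8],[[0,0,0],[0,0,-7],0.8],[[0,0,0],[0,0,0],0.8],[[0,0,0],[0,0,0],0.3],[[0,0,0],[0,0,0],0.3],[[0,0,0],[0,0,0],0.3],[[0,0,0],[0,0,0],0.3],[[0,0,0],[0,0,0],0.3]]'
```

```text
t: 8.65
position: [0.5518, -0.0192, 0.1042]
ee_rot: [0.058, 0.998, -0.0, 0.001]
contact_force: [-1.2, -1.3, 5.1]
opening: 0.0463
gripper_force: 64.2
```

```bash
python3 -m jog '[[[0,0,0],[-3,0.35,1],0.3],[[0,0,0],[-3,0.35,0],0.3],[[0,0,0],[-3,0.35,0],0.3],[[0,0,0],[-3,0.35,0],0.3],[[0,0,0],[0,0,0],0.3]]'
```

```text
t: 9.15
position: [0.54, -0.0178, 0.1043]
ee_rot: [0.058, 0.998, -0.0, 0.002]
contact_force: [4.9, -1.9, -1.6]
opening: 0.0465
gripper_force: 63.5
```

```bash
python3 -m jog '[[[0,0,0],[-3,0.35,0],0.3],[[0,0,0],[-3,0.35,0],0.3],[[0,0,0],[-2,0.2,0],0.3],[[0,0,0],[-1.5,0.2,0],0.3],[[0,0,0],[-1,0.1,0],0.3],[[0,0,0],[-1,0.1,0],0.3],[[0,0,0],[0,0,0],0.3]]'
```

```text
t: 9.85
position: [0.5286, -0.0164, 0.1042]
ee_rot: [0.058, 0.998, -0.0, 0.002]
contact_force: [4.7, -1.1, -2.2]
opening: 0.0464
gripper_force: 63.5
```

```bash
python3 -m jog '[[[0,0,0],[-1,0.1,0],0.3],[[0,0,0],[-1,0.1,0],0.3],[[0,0,0],[0,0,0],0.3]]'
python3 - <<'E'
from h import *
print(sensors.read_state()["position"]);i=camera_info("wrist");np.save("T6.npy",i["T"])
im=read_camera("wrist");cv2.imwrite("pics/w6.png",im[180:480,160:480,::-1].repeat(2,0).repeat(2,1))
E
```

```text
t: 10.15
position: [0.5283, -0.0164, 0.1043]
ee_rot: [0.058, 0.998, -0.0, 0.004]
contact_force: [10.0, -2.5, -5.9]
opening: 0.0464
gripper_force: 63.0
[ 0.5283 -0.0164  0.1043]
```

View pics/w6.png

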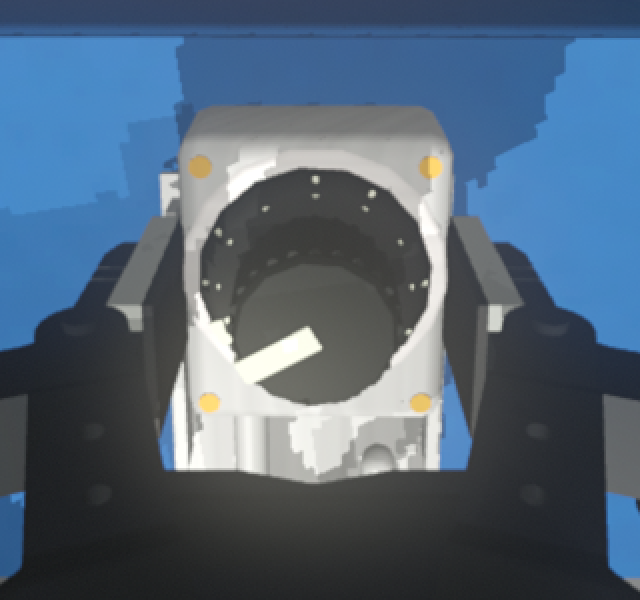

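The case stopped at x=0.5283 with the force rising. The toe tip is visible clear of the case (crop (377,455)), so the shackle is fully open. Now I slide it along +x by about 38.5 mm.

```bash
python3 -m jog '[[[0,0,0],[5,-0.57,0],0.3],[[0,0,0],[5,-0.57,0],0.3],[[0,0,0],[5,-0.57,0],0.3],[[0,0,0],[5,-0.57,0],0.3],[[0,0,0],[5,-0.57,0],0.3],[[0,0,0],[5,-0.57,0],0.3],[[0,0,0],[5,-0.57,0],0.3],[[0,0,0],[2,-0.23,0],0.3],[[0,0,0],[0,0,0],0.3],[[0,0,0],[0,0,0],0.3]]'
```

```text
t: 11.2
position: [0.5592, -0.0201, 0.1043]
ee_rot: [0.058, 0.998, -0.0, -0.004]
contact_force: [-6.4, -1.4, 9.6]
opening: 0.0461
gripper_force: 64.7
```

```bash
python3 -m jog '[[[0,0,0],[0,0,1.5],0.3],[[0,0,0],[0,0,1],0.3],[[0,0,0],[0,0,0],0.3]]'
python3 - <<'E'
from h import *
i=dict(camera_info("wrist"));i["T"]=np.load("T3.npy")
a=ray(i,512,40,.096);b=ray(i,590,155,.096);u=np.array([.9936,-.1132,0]);print(a,b,(a-[.5515,-.0192,0])@u,(b-[.5515,-.0192,0])@u)
cv2.imwrite("pics/w7.png",np.hstack([read_camera("wrist")[180:480,160:480],read_camera("side")[160:310,220:420].repeat(2,0).repeat(2,1)])[...,::-1])
E
```

```text
t: 11.5
position: [0.56, -0.0202, 0.1045]
ee_rot: [0.058, 0.998, -0.0, -0.002]
contact_force: [-3.1, -2.7, -3.8]
opening: 0.0462
gripper_force: 63.3
[ 0.6732 -0.0053  0.096 ] [ 0.6667 -0.0629  0.096 ] 0.11937029306336577 0.11942155728452153
```

View pics/w7.png

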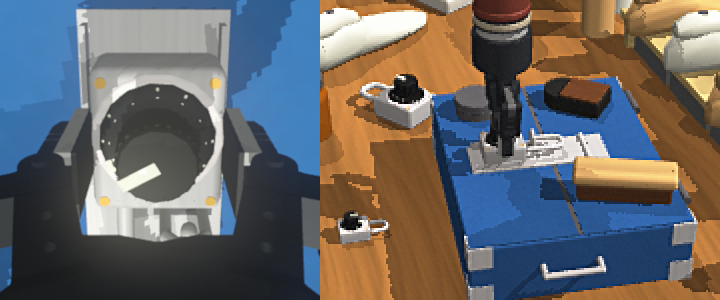

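The view shows the toe still alongside the staple, with nothing blocking; the resistance was friction. I continue about 6.5 mm with slight upward relief.

```bash
python3 -m jog '[[[0,0,0],[2,-0.2,0.5],0.3],[[0,0,0],[2,-0.2,0.5],0.3],[[0,0,0],[1.5,-0.2,0],0.3],[[0,0,0],[0,0,0],0.3],[[0,0,0],[0,0,0],0.3]]'
```

```text
t: 12.1
position: [0.5681, -0.0211, 0.1073]
ee_rot: [0.058, 0.998, -0.0, 0.0]
contact_force: [-0.7, -3.9, -6.2]
opening: 0.0462
gripper_force: 63.0
```

```bash
python3 -m jog '[[[0,0,0],[-1,0.1,1],0.3],[[0,0,0],[0,0,2],0.3],[[0,0,0],[0,0,2],0.3],[[0,0,0],[0,0,2],0.3],[[0,0,0],[0,0,0],0.3]]'
```

```text
t: 12.6
position: [0.5674, -0.0198, 0.1152]
ee_rot: [0.058, 0.998, 0.001, 0.001]
contact_force: [1.3, -0.4, -4.9]
opening: 0.0463
gripper_force: 63.2
```

The toe is already above the staple's opening with only the weight on the gripper, so it is unhooked. I lift.

```bash
python3 -m jog '[[[0,0,0],[0,0,5],0.3],[[0,0,0],[0,0,10],0.3],[[0,0,0],[0,0,20],0.3],[[0,0,0],[0,0,20],0.3],[[0,0,0],[0,0,20],0.3],[[0,0,0],[0,0,20],0.3],[[0,0,0],[0,0,15],0.3],[[0,0,0],[0,0,8],0.3],[[0,0,0],[0,0,4],0.3],[[0,0,0],[0,0,0],0.3]]'
python3 -m jog '[[[0,0,0],[0,0,0],0.3],[[0,0,0],[0,0,0],0.3],[[0,0,0],[0,0,0],0.3],[[0,0,0],[0,0,0],0.3],[[0,0,0],[0,0,0],0.3],[[0,0,0],[0,0,0],0.3],[[0,0,0],[0,0,0],0.3],[[0,0,0],[0,0,0],0.3]]'
python3 - <<'E'
from h import *
cv2.imwrite("pics/f.png",read_camera("side")[100:300,200:440].repeat(3,0).repeat(3,1)[...,::-1])
E
```

```text
t: 13.6
position: [0.5667, -0.0207, 0.2364]
ee_rot: [0.058, 0.998, 0.0, 0.0]
contact_force: [-0.1, 0.4, -5.1]
opening: 0.0462
gripper_force: 63.2
t: 14.4
position: [0.5667, -0.0207, 0.2363]
ee_rot: [0.058, 0.998, -0.0, 0.0]
contact_force: [0.5, 0.3, -4.2]
opening: 0.0468
gripper_force: 63.2
```

View pics/f.png

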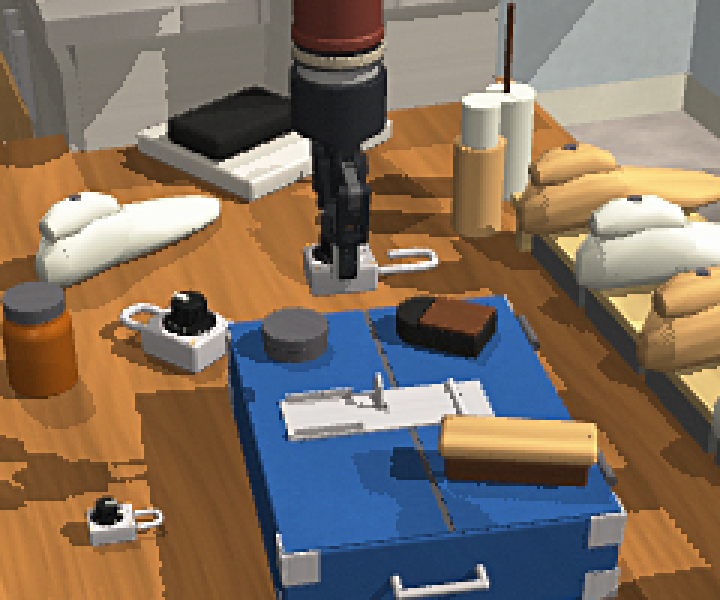

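The lock is held level at crop (340,270) with the shackle drawn out (toe tip free at (380,265)). The staple is empty and everything else is in place.

```bash
python3 -c "
from plant import order
print(order.hand_in())"
```

```text
the job is handed in; nothing more can be done
None
```

The job is handed in: I dialled the padlock to five and back to two o'clock, drew it open and unhooked it. At hand-in it was held level, face up and still about 14 cm above the chest, nothing else looked moved, and the hand-in gave no verdict.

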